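# Put the petal cutters back in their own trays

## Robot

A 6-joint arm with a two-finger parallel gripper is mounted at the origin on the work surface; the furniture and walls round the work are solid. World frame = base frame: x ahead of the robot, y to its left, z up, the work surface at z = 0. Lengths are in m, angles in rad, forces in N, time in s.
With the tool pointing down it reaches from about 0.375 to 0.975 m from the base axis. Payload 3.8 kg.
Tool frame: the origin (TCP) lies at the very end of the fingers, on their centre line; the grasp point (between the pads) lies 19 mm behind it; z points along the fingers, y is the line along which they close (so a half turn about z gives the same grasp; the last joint's range is limited). The gripper opens to 85 mm and grips with 20 to 120 N. Pads are 22 mm wide; open, the fingers measure 114 mm over their backs; the gripper's body (76 mm by 85 mm) begins 54 mm behind the grasp point. The pads swing forward as they close: fully open they stand 13 mm farther back than shut.
Start: joints at [1.234, 0.264, 1.604, -0, 1.274, -0.037], TCP at [0.199, 0.645, 0.211] pointing down, gripper open.
Joint ranges: [-2.63, 2.63], [-0.94, 2.18], [0.31, 2.57], [-1.31, 4.45], [0, 2.66], [-2.55, 2.55]. Speed limits (rad/s): [2.57, 2.57, 3.14, 3.14, 3.14, 3.14].

## Interface

Orientations are given as [roll, pitch, yaw] about the fixed x, y, z axes, in that order (R = Rz(yaw) Ry(pitch) Rx(roll)).
In Python, from bench import * gives the robot as it stands.
- The arm moves only by the shell command python3 -m handwheel 'ROWS' [FORCE]. ROWS is a JSON object of lists of equal length, an entry for each row: "gripper": the finger opening in m, from 0 to 0.0854; "linear": the shift along the world's x, y, z in m, a list of three; "turn": the turn, a rotation vector about the world's x, y, z in degrees, a list of three. In form: {"gripper": [gripper, ...], "linear": [[x, y, z], ...], "turn": [[ax, ay, az], ...]}. A call has exactly 8 rows; each row is the pose to reach, as a shift and turn from the pose commanded when the call began; what a row does not reach only later rows make up. A row lasts 1/12 s, in which the tool goes at most 41.7 mm and 7.16 degrees, less where a joint would pass 70% of its speed; a pose out of reach is approached as far as the arm can. A call with a gripper value outside its range is refused whole. The fingers move at their own pace and stop on an object; FORCE is the grip in N (left out, the last holds). Time passes only in rows, so rows that repeat a pose let the fingers close, or fill a call up. It gives the time, the measured TCP pose, the force, the opening and the grip force at its end, in the units of the state.
- sense(): the state, without advancing time (a new reading comes with each control period).
- capture(name): name is "side" or "top" or "wrist"; returns (picture, depth): 384x512x3 uint8, red, green, blue; 384x512 float32, m along the optical axis (not along the pixel's ray), 0 where there is no reading.
- get_calibration(name): a dict with "camera_matrix" (3x3 intrinsics, pixels), "world_from_camera" (4x4, takes a point from camera to world coordinates). Camera axes: x right, y down, z forward; pixel columns grow to the right and rows downward; lengths in m; the calibration is good to about 2 mm. A picture is of the moment at which its call begins: read the wrist's pose just before it. get_calibration takes no time and is no camera call; for the wrist camera it gives the pose at the moment of the call.
- finish_job(): hands the job in; it is judged then, once.
The state is a dict: "time": time; "q": joint angles; "qvel": joint speeds; "tau": joint torques, N m; "tool_pos": TCP position; "orientation": TCP orientation; "force": force on the tool from outside, world axes, zero at the start; "torque": the same for the moment, N m; "finger_gap": finger opening in m; "gripper_force": force on a finger pad.
Only numpy, scipy, OpenCV 4.12 (cv2) and the standard library are available. Lean on these libraries where they do the work, as an engineer would, in place of code of your own. Each camera call takes 0.05 s, during which the arm holds its last target. There are 200 camera calls.

## Task

The three tin petal cutters have been put away in the wrong wooden trays. Move each cutter to the tray whose front label shows the outline of that cutter, so that it lies flat in the middle of the pocket with its rolled edge up, one cutter to a tray; the empty tray with the blank label is there to park one on the way and ends up empty again. Do not disturb the two dough pots and the little dye cup that stand behind the trays.

Things in the scene. Friction and masses are not known exactly. Their poses are not given: they have to be found in the camera images.
- cutter_large_center (a point): largest of three tin petal cutters: ring with 5 rounded lobes, 55 mm across, 22 mm tall, 12 g; grip it across at any yaw (it acts as a solid disc). Point: its centre, 11 mm above its underside; z up, rolled edge on top. Starts upright in a wrong tray, within 5 mm of the pocket's centre.
- cutter_medium_center (a point): middle of three tin petal cutters: ring with 6 rounded lobes, 39 mm across, 22 mm tall, 12 g; grip it across at any yaw (it acts as a solid disc). Point: its centre, 11 mm above its underside; z up, rolled edge on top. Starts upright in a wrong tray, within 5 mm of the pocket's centre.
- cutter_small_center (a point): smallest of three tin petal cutters: ring with 7 rounded lobes, 28 mm across, 22 mm tall, 12 g; grip it across at any yaw (it acts as a solid disc). Point: its centre, 11 mm above its underside; z up, rolled edge on top. Starts upright in a wrong tray, within 5 mm of the pocket's centre.
- tray_large_floor (a point): Fixed low wooden tray: square pocket 72 x 72 mm inside, 82 outside; lip 3 mm above the pocket floor; floor 11 mm above the table. Point: centre of the pocket floor, z up, x away from the front tab (66 mm wide, 9 high, to 107 mm from the point), whose white label shows the dark full-size outline of the largest cutter (5 lobes, 55 mm): its own tray. Another cutter is in it at the start.
- tray_medium_floor (a point): Fixed low wooden tray: square pocket 72 x 72 mm inside, 82 outside; lip 3 mm above the pocket floor; floor 11 mm above the table. Point: centre of the pocket floor, z up, x away from the front tab (66 mm wide, 9 high, to 107 mm from the point), whose white label shows the dark full-size outline of the middle cutter (6 lobes, 39 mm): its own tray. Another cutter is in it at the start.
- tray_small_floor (a point): Fixed low wooden tray: square pocket 72 x 72 mm inside, 82 outside; lip 3 mm above the pocket floor; floor 11 mm above the table. Point: centre of the pocket floor, z up, x away from the front tab (66 mm wide, 9 high, to 107 mm from the point), whose white label shows the dark full-size outline of the smallest cutter (7 lobes, 28 mm): its own tray. Another cutter is in it at the start.
- tray_blank_floor (a point): Fixed low wooden tray: square pocket 72 x 72 mm inside, 82 outside; lip 3 mm above the pocket floor; floor 11 mm above the table. Point: centre of the pocket floor, z up, x away from the front tab, whose white label is bare, without an outline: the spare tray, empty at the start.
- pot_plain: bystander: small dried-dough pot with noodle hair and no sprout, 56 x 52 mm, 63 mm tall, loose, behind the trays as the robot sees them. Origin at the centre of its underside, z up.
- pot_sprout: bystander: small dried-dough pot with noodle hair and a sprout on top, 52 x 55 mm, 70 mm tall, loose, behind the trays. Origin at the centre of its underside, z up.
- dye_cup: bystander: small round white cup of green dye paste, 62 mm across, 32 mm tall, loose, behind the trays. Origin at the centre of its underside, z up.

How it is judged:
By the outcome, as a careful person would: the job done as asked, in the order asked, and still so for the second after the job is handed in, with the robot touching nothing.
It also fails if it takes over 90 s, if anything falls off the work surface, if the arm or the gripper's body presses on something with over 40 N, if the wrist force passes 120 N, or if a joint passes its speed limit or range.

## Working session

There is one attempt and no reset: what is moved stays moved. The work goes in short steps, Python scripts to look and compute and a shell command to move; the robot and the scene stay as the last step left them, time stands still between calls to the robot, and variables do not carry over. Pictures are saved under pics/ and viewed, at most 14 in all, crops included, and the job is handed in when it is done.

```bash
mkdir -p pics; ls
python3 - <<'E'
from bench import *
import cv2,numpy as np
s=sense();print(s)
for n in("top","side"):
    p,d=capture(n);cv2.imwrite(f"pics/{n}0.png",p[:,:,::-1]);np.savez(f"{n}0.npz",p=p,d=d)
    c=get_calibration(n);print(n,c)
E
```

```text
pics
{'time': 0.0, 'q': array([ 1.23409381e+00,  2.64735790e-01,  1.60537060e+00,  3.58284522e-05,
        1.27368829e+00, -3.68910242e-02]), 'qvel': array([-0.00090837,  0.00103891,  0.00117051, -0.00107914, -0.00062822,
       -0.00111164]), 'tau': array([-1.28837371e-03, -5.15119600e+01, -3.67314398e+01, -4.69263796e-04,
        1.31767098e-02, -3.57727254e-05]), 'tool_pos': array([0.19908422, 0.64416825, 0.2095756 ]), 'orientation': array([-3.13939339e+00, -1.15428796e-04,  2.84177051e+00]), 'force': array([-0.80427804,  0.58425012,  0.45880329]), 'torque': array([-0.04725853, -0.02622683,  0.01729183]), 'gripper_force': 0.0, 'finger_gap': 0.08525736825965498}
top {'camera_matrix': array([[400.70784781,   0.        , 252.074391  ],
       [  0.        , 400.70784781, 189.1604318 ],
       [  0.        ,   0.        ,   1.        ]]), 'world_from_camera': array([[-1.48869045e-03, -9.97235142e-01,  7.42957270e-02,
         4.84723918e-01],
       [-9.99969113e-01,  9.11170490e-04, -7.80654904e-03,
        -3.57538758e-02],
       [ 7.71726897e-03, -7.43050537e-02, -9.97205697e-01,
         8.92116382e-01],
       [ 0.00000000e+00,  0.00000000e+00,  0.00000000e+00,
         1.00000000e+00]])}
side {'camera_matrix': array([[482.57853023,   0.        , 253.01229187],
       [  0.        , 482.57853023, 184.86977395],
       [  0.        ,   0.        ,   1.        ]]), 'world_from_camera': array([[ 0.99157399, -0.05158311,  0.11882849,  0.44169034],
       [-0.12852323, -0.50653241,  0.85258823, -0.80494221],
       [ 0.01621133, -0.86067654, -0.50889399,  0.50584456],
       [ 0.        ,  0.        ,  0.        ,  1.        ]])}
```

View pics/top0.png

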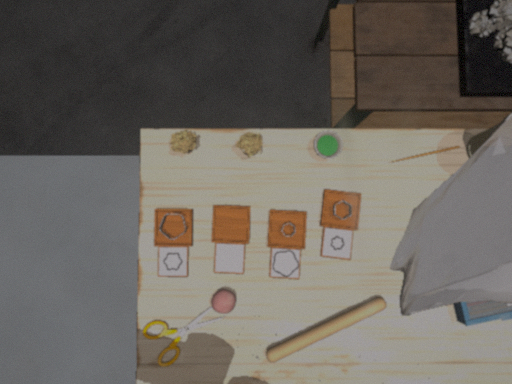

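View pics/side0.png

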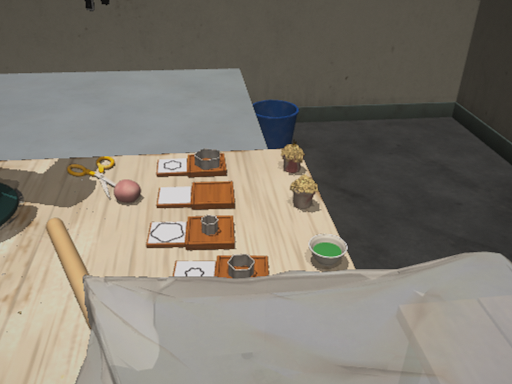

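```bash
cat > h.py <<'E'
from bench import *
import cv2,numpy as np
def ray(cal,u,v,z):
    K,T=np.array(cal["camera_matrix"]),np.array(cal["world_from_camera"])
    d=T[:3,:3]@np.linalg.solve(K,[u,v,1.]);o=T[:3,3]
    return o+d*(z-o[2])/d[2]
def cloud(cal,dep):
    K,T=np.array(cal["camera_matrix"]),np.array(cal["world_from_camera"])
    v,u=np.indices(dep.shape);r=np.stack([u,v,np.ones_like(u)],-1)@np.linalg.inv(K).T*dep[...,None]
    return r@T[:3,:3].T+T[:3,3]
E
python3 - <<'E'
from h import *
f=np.load("top0.npz");p,d=f["p"],f["d"];c=get_calibration("top")
P=cloud(c,d)
for u,v in[(50,200),(130,200),(120,300),(20,370),(200,340),(400,260),(420,220),(470,200),(505,130),(410,300),(185,142),(249,144),(327,146),(240,300),(480,310)]:
    print((u,v),d[v,u].round(3),P[v,u].round(3))
hsv=cv2.cvtColor(p,cv2.COLOR_RGB2HSV)
m=((hsv[...,0]<15)&(hsv[...,1]>150)&(hsv[...,2]>60)).astype(np.uint8)
m=cv2.morphologyEx(m,cv2.MORPH_CLOSE,np.ones((7,7)))
for k in cv2.findContours(m,0,2)[0]:
    r=cv2.minAreaRect(k)
    if min(r[1])>28 and max(r[1])<60: print("tray",np.round(r[0],1),np.round(r[1],1),r[2],ray(c,*r[0],.014).round(4))
big=cv2.resize(p[180:290,140:380,::-1],(0,0),fx=3.3,fy=3.3,interpolation=cv2.INTER_CUBIC)
cv2.imwrite("pics/topcrop.png",big)
E
```

```text
(50, 200) 0.957 [ 0.531  0.439 -0.067]
(130, 200) 0.956 [ 0.53   0.248 -0.066]
(120, 300) 0.94 [ 0.296  0.267 -0.067]
(20, 370) 0.927 [ 0.137  0.494 -0.067]
(200, 340) 0.87 [ 0.223  0.071 -0.001]
(400, 260) 0.789 [ 0.404 -0.333  0.097]
(420, 220) 0.777 [ 0.482 -0.367  0.115]
(470, 200) 0.727 [ 0.519 -0.437  0.169]
(505, 130) 0.692 [ 0.637 -0.478  0.213]
(410, 300) 0.766 [ 0.33  -0.343  0.115]
(185, 142) 0.846 [0.647 0.099 0.054]
(249, 144) 0.841 [ 0.642 -0.036  0.06 ]
(327, 146) 0.881 [ 0.645 -0.207  0.022]
(240, 300) 0.878 [ 0.308 -0.016 -0.001]
(480, 310) 0.841 [ 0.294 -0.52   0.038]
tray [286.7 229. ] [35.5 36.3] 3.814074993133545 [ 0.4628 -0.1181  0.014 ]
tray [173. 227.] [36. 36.] 90.0 [0.4676 0.1298 0.014 ]
tray [230.5 224. ] [36. 35.] 90.0 [0.4739 0.0046 0.014 ]
```

View pics/topcrop.png

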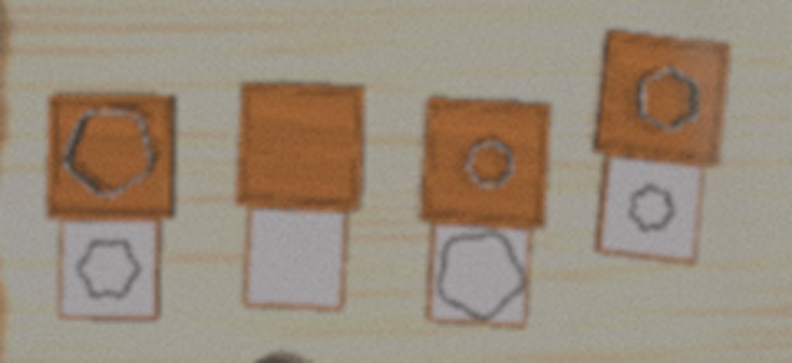

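```bash
python3 -m handwheel '{"gripper":[0.085,0.085,0.085,0.085,0.085,0.085,0.085,0.085],"linear":[[0.03,-0.027,0],[0.06,-0.055,0],[0.09,-0.083,0],[0.12,-0.11,0],[0.15,-0.138,0],[0.18,-0.165,0],[0.21,-0.193,0],[0.235,-0.22,0]],"turn":[[0,0,0],[0,0,0],[0,0,0],[0,0,0],[0,0,0],[0,0,0],[0,0,0],[0,0,0]]}' 30
python3 -m handwheel '{"gripper":[0.085,0.085,0.085,0.085,0.085,0.085,0.085,0.085],"linear":[[0,-0.04,0],[0,-0.08,0],[0,-0.12,0],[0,-0.16,0],[0,-0.2,0],[0,-0.24,0],[0.0,-0.28,0],[0.0,-0.29,0]],"turn":[[0,0,0],[0,0,0],[0,0,0],[0,0,0],[0,0,0],[0,0,0],[0,0,0],[0,0,0]]}'
python3 - <<'E'
from h import *
c=get_calibration("wrist");p,d=capture("wrist");cv2.imwrite("pics/w1.png",p[:,:,::-1]);np.savez("w1.npz",p=p,d=d,**c);print(c,sense()["tool_pos"])
E
```

```text
time: 0.77
tool_pos: [0.4358, 0.4229, 0.2104]
orientation: [-3.141, 0.0, 2.841]
force: [0.6, 0.9, 0.6]
finger_gap: 0.0851
gripper_force: 0.0
time: 1.43
tool_pos: [0.4334, 0.1303, 0.2103]
orientation: [-3.139, -0.0, 2.839]
force: [0.6, 0.4, -0.8]
finger_gap: 0.085
gripper_force: 0.0
{'camera_matrix': array([[319.94456103,   0.        , 251.91104916],
       [  0.        , 319.94456103, 191.34998993],
       [  0.        ,   0.        ,   1.        ]]), 'world_from_camera': array([[ 0.29882222,  0.91842597,  0.25922773,  0.36656833],
       [ 0.95430451, -0.28677095, -0.08405545,  0.15148864],
       [-0.00285973,  0.27249983, -0.96215158,  0.37383237],
       [ 0.        ,  0.        ,  0.        ,  1.        ]])} [0.4336737  0.1308521  0.21045146]
```

View pics/w1.png

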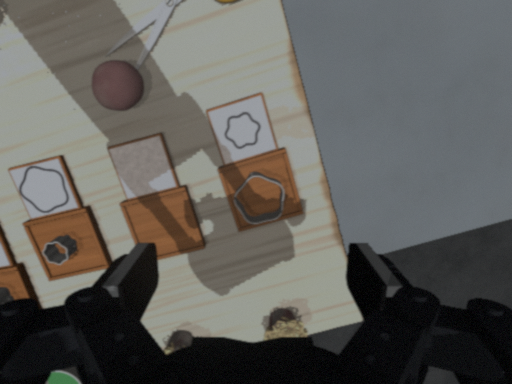

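```bash
cat >> h.py <<'E'
def trays(p,c):
    hsv=cv2.cvtColor(p,cv2.COLOR_RGB2HSV)
    m=((hsv[...,0]<16)&(hsv[...,1]>140)&(hsv[...,2]>35)).astype(np.uint8)
    m=cv2.morphologyEx(m,cv2.MORPH_CLOSE,np.ones((9,9)));m=cv2.morphologyEx(m,cv2.MORPH_OPEN,np.ones((9,9)))
    for k in cv2.findContours(m,0,2)[0]:
        if cv2.contourArea(k)<700: continue
        w=np.array([ray(c,*q,.014)[:2] for q in k[:,0].astype(float)])
        r=cv2.minAreaRect((w*1000).astype(np.float32))
        print("tray mm",np.round(r[0],1),np.round(r[1],1),round(r[2],1))
def rings(p,d,c):
    P=cloud(c,d)
    m=((P[...,2]>.024)&(P[...,2]<.042)&(P[...,0]>.41)&(P[...,0]<.56)&(P[...,1]>-.29)&(P[...,1]<.19)&(d>0)).astype(np.uint8)
    m=cv2.morphologyEx(m,cv2.MORPH_CLOSE,np.ones((3,3)))
    for k in cv2.findContours(m,0,2)[0]:
        if cv2.contourArea(k)<40: continue
        w=np.array([ray(c,*q,.033)[:2] for q in k[:,0].astype(float)])
        r=cv2.minEnclosingCircle((w*1000).astype(np.float32))
        mm=np.zeros(d.shape,np.uint8);cv2.drawContours(mm,[k],-1,1,-1)
        q=P[(mm>0)&(m>0)]
        print("ring mm",np.round(r[0],1),"diam",round(2*r[1],1),"px",k[:,0].mean(0).round(),"z95",np.percentile(q[:,2],95).round(4))
E
python3 - <<'E'
from h import *
for n in("top0","w1"):
    f=np.load(n+".npz");c=get_calibration("top") if n=="top0" else f
    print(n);trays(f["p"],c);rings(f["p"],f["d"],c)
E
```

```text
top0
tray mm [ 463.  -118.7] [78.7 78.4] 89.4
tray mm [467.7 129.9] [79.2 78.1] 89.9
tray mm [474.1   4.6] [76.5 78.3] 89.9
tray mm [ 506.5 -224.4] [57.  78.9] 89.2
w1
tray mm [ 488.6 -206.1] [38.2 51.3] 89.0
tray mm [ 460.3 -115.2] [84.3 80.8] 86.9
tray mm [472.1   5.2] [79.  78.1] 87.6
tray mm [462.4 144.9] [65.4 73.1] 72.7
ring mm [ 460.5 -117.6] diam 36.7 px [ 55. 251.] z95 0.0352
ring mm [469.6 127. ] diam 59.8 px [259. 199.] z95 0.0358
```

```bash
python3 -m handwheel '{"gripper":[0.06,0.06,0.06,0.06,0.06,0.06,0.06,0.06],"linear":[[0.005,-0.039,0],[0.01,-0.078,0],[0.015,-0.116,-0.01],[0.02,-0.154,-0.025],[0.024,-0.19,-0.04],[0.027,-0.225,-0.055],[0.027,-0.248,-0.07],[0.027,-0.248,-0.075]],"turn":[[0,0,0],[0,0,0],[0,0,0],[0,0,0],[0,0,0],[0,0,0],[0,0,0],[0,0,0]]}'
python3 - <<'E'
from h import *
c=get_calibration("wrist");p,d=capture("wrist");cv2.imwrite("pics/w2.png",p[:,:,::-1]);np.savez("w2.npz",p=p,d=d,**c);print(sense()["tool_pos"])
trays(p,c);rings(p,d,c)
E
```

```text
time: 2.15
tool_pos: [0.4604, -0.1156, 0.1334]
orientation: [-3.141, -0.003, 2.838]
force: [-0.9, 0.6, -1.0]
finger_gap: 0.0601
gripper_force: 0.0
[ 0.4598608  -0.11358369  0.13296958]
tray mm [ 482.4 -232.7] [77.7 35.8] 81.5
tray mm [ 460.6 -117.6] [77.6 79.8] 86.0
tray mm [470.5   3.4] [81.2 83. ] 87.0
tray mm [464.3 100.6] [28.6 82.7] 84.9
ring mm [ 497.6 -237.9] diam 42.2 px [130. 259.] z95 0.0354
ring mm [ 460.8 -119.5] diam 31.2 px [248. 188.] z95 0.0357
ring mm [466.9 100.2] diam 32.0 px [507. 114.] z95 0.0338
```

View pics/w2.png

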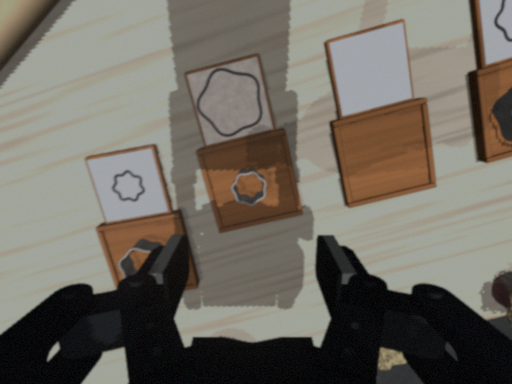

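```bash
python3 -m handwheel '{"gripper":[0.05,0.05,0.05,0.05,0.05,0.05,0.05,0.05],"linear":[[0.0,-0.003,-0.02],[0.0,-0.006,-0.045],[0,-0.006,-0.07],[0,-0.006,-0.09],[0,-0.006,-0.105],[0,-0.006,-0.113],[0,-0.006,-0.118],[0,-0.006,-0.118]],"turn":[[0,0,0],[0,0,0],[0,0,0],[0,0,0],[0,0,0],[0,0,0],[0,0,0],[0,0,0]]}' 20
python3 -m handwheel '{"gripper":[0.025,0.02,0.02,0.02,0.02,0.02,0.02,0.02],"linear":[[0,0,0],[0,0,0],[0,0,0],[0,0,0],[0,0,0],[0,0,0],[0,0,0],[0,0,0]],"turn":[[0,0,0],[0,0,0],[0,0,0],[0,0,0],[0,0,0],[0,0,0],[0,0,0],[0,0,0]]}' 20
```

```text
time: 2.87
tool_pos: [0.4612, -0.118, 0.0174]
orientation: [3.141, -0.001, 2.843]
force: [0.3, -0.6, 0.3]
finger_gap: 0.0498
gripper_force: 0.0
time: 3.53
tool_pos: [0.4613, -0.1192, 0.018]
orientation: [-3.142, 0.0, 2.842]
force: [0.0, 0.1, 0.1]
finger_gap: 0.02
gripper_force: 0.0
```

Run:
```python
from h import *
c=get_calibration("wrist");p,d=capture("wrist");cv2.imwrite("pics/w3.png",p[:,:,::-1]);print(sense()["tool_pos"],sense()["finger_gap"])
trays(p,c);rings(p,d,c)
```

```text
[ 0.46131797 -0.11916492  0.01790878] 0.019943217484905514
tray mm [ 466.7 -243.6] [28.9 69.3] 14.6
tray mm [ 493.6 -129.4] [26.3 17.4] 72.8
tray mm [ 460.7 -118.2] [79.5 80.2] 86.3
tray mm [470.8  -9.1] [63.9 83.9] 85.4
ring mm [ 468.2 -121.6] diam 24.7 px [253. 260.] z95 0.0396
ring mm [ 453.7 -116.7] diam 24.5 px [251. 223.] z95 0.0354
```

View pics/w3.png

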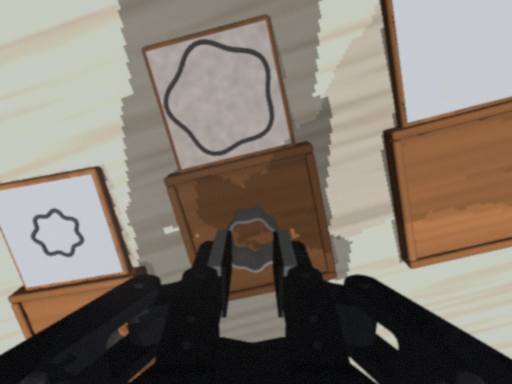

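```bash
python3 -m handwheel '{"gripper":[0.036,0.036,0.036,0.036,0.02,0.015,0.015,0.015],"linear":[[0,0,0],[0,0,0],[0,0,-0.003],[0,0,-0.005],[0,0,-0.005],[0,0,-0.005],[0,0,-0.005],[0,0,-0.005]],"turn":[[0,0,0],[0,0,0],[0,0,0],[0,0,0],[0,0,0],[0,0,0],[0,0,0],[0,0,0]]}' 20
python3 -m handwheel '{"gripper":[0.015,0.015,0.015,0.015,0.015,0.015,0.015,0.015],"linear":[[0,0,0],[0,0,0],[0,0,0],[0,0,0],[0,0,0],[0,0,0],[0,0,0],[0,0,0]],"turn":[[0,0,0],[0,0,0],[0,0,0],[0,0,0],[0,0,0],[0,0,0],[0,0,0],[0,0,0]]}' 20
```

```text
time: 4.25
tool_pos: [0.4622, -0.1188, 0.0135]
orientation: [3.141, 0.001, 2.841]
force: [0.9, 3.9, 5.1]
finger_gap: 0.015
gripper_force: 3.6
time: 4.92
tool_pos: [0.4623, -0.1188, 0.0135]
orientation: [3.141, 0.001, 2.841]
force: [0.5, 3.6, 4.7]
finger_gap: 0.0149
gripper_force: 3.6
```

Run:
```python
from h import *
p,d=capture("wrist");q,_=capture("side")
a=cv2.resize(p[150:310,150:350],(500,400),interpolation=cv2.INTER_CUBIC);b=cv2.resize(q[190:270,160:260],(300,240),interpolation=cv2.INTER_CUBIC)
o=np.zeros((400,800,3),np.uint8);o[:,:500]=a;o[:240,500:]=b
cv2.imwrite("pics/w4.png",o[:,:,::-1])
```

```text
(no output)
```

View pics/w4.png

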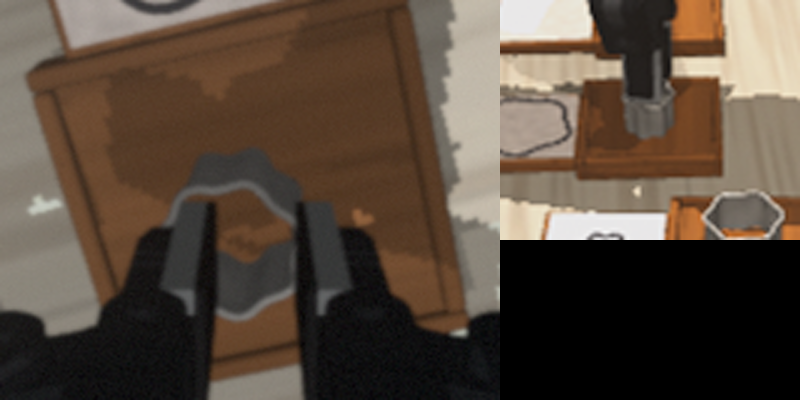

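```bash
python3 -m handwheel '{"gripper":[0.01,0.01,0.01,0.01,0.01,0.01,0.01,0.01],"linear":[[0,0,0],[0,0,0],[0,0,0],[0,0,0],[0,0,0],[0,0,0],[0,0,0],[0,0,0]],"turn":[[0,0,0],[0,0,0],[0,0,0],[0,0,0],[0,0,0],[0,0,0],[0,0,0],[0,0,0]]}' 20
```

```text
time: 5.68
tool_pos: [0.4629, -0.1186, 0.0141]
orientation: [3.14, 0.002, 2.841]
force: [1.4, 5.9, 7.8]
finger_gap: 0.0098
gripper_force: 7.1
```

Run:
```python
from h import *
c=get_calibration("wrist");p,d=capture("wrist");P=cloud(c,d)
for v in range(222,272,6):print(v,[P[v,u].round(3).tolist() for u in(228,246,282)])
print(sense()["q"].round(4).tolist(),c["world_from_camera"][:3,3])
```

```text
222 [[0.447, -0.126, 0.03], [0.448, -0.117, 0.034], [0.463, -0.101, 0.011]]
228 [[0.457, -0.131, 0.013], [0.46, -0.121, 0.012], [0.466, -0.102, 0.011]]
234 [[0.448, -0.126, 0.042], [0.463, -0.122, 0.013], [0.469, -0.103, 0.012]]
240 [[0.448, -0.125, 0.05], [0.467, -0.124, 0.012], [0.473, -0.104, 0.012]]
246 [[0.448, -0.125, 0.056], [0.471, -0.125, 0.011], [0.459, -0.104, 0.048]]
252 [[0.449, -0.125, 0.06], [0.474, -0.126, 0.011], [0.459, -0.104, 0.053]]
258 [[0.448, -0.124, 0.067], [0.474, -0.126, 0.018], [0.459, -0.105, 0.059]]
264 [[0.449, -0.124, 0.071], [0.474, -0.126, 0.026], [0.454, -0.105, 0.071]]
270 [[0.448, -0.123, 0.077], [0.473, -0.125, 0.033], [0.454, -0.105, 0.076]]
[-0.3042, 0.1083, 2.1926, 0.0021, 0.8385, -1.5759] [ 0.39542475 -0.09811816  0.17737376]
```

```bash
python3 -m handwheel '{"gripper":[0.05,0.05,0.05,0.05,0.05,0.05,0.05,0.05],"linear":[[0,0,0.004],[0,0,0.004],[0,-0.001,0.004],[0,-0.001,0.0],[0,-0.001,-0.006],[0,-0.001,-0.012],[0,-0.001,-0.017],[0,-0.001,-0.017]],"turn":[[0,0,0],[0,0,0],[0,0,0],[0,0,0],[0,0,0],[0,0,0],[0,0,0],[0,0,0]]}' 20
python3 -m handwheel '{"gripper":[0.03,0.02,0.02,0.02,0.02,0.02,0.02,0.02],"linear":[[0,0,0],[0,0,0],[0,0,0],[0,0,0],[0,0,0],[0,0,0],[0,0,0],[0,0,0]],"turn":[[0,0,0],[0,0,0],[0,0,0],[0,0,0],[0,0,0],[0,0,0],[0,0,0],[0,0,0]]}' 20
```

```text
time: 6.4
tool_pos: [0.4597, -0.1197, -0.006]
orientation: [-3.142, -0.003, 2.842]
force: [0.4, -0.0, -0.6]
finger_gap: 0.0499
gripper_force: 0.0
time: 7.07
tool_pos: [0.4614, -0.1201, -0.004]
orientation: [-3.142, 0.0, 2.842]
force: [-0.0, 0.2, 0.2]
finger_gap: 0.027
gripper_force: 19.7
```

```bash
python3 -m handwheel '{"gripper":[0.02,0.02,0.02,0.02,0.02,0.02,0.02,0.02],"linear":[[0,0,0.015],[0,0,0.04],[0.003,0.025,0.055],[0.006,0.06,0.055],[0.009,0.095,0.055],[0.011,0.12,0.055],[0.011,0.124,0.05],[0.011,0.124,0.04]],"turn":[[0,0,0],[0,0,0],[0,0,0],[0,0,0],[0,0,0],[0,0,0],[0,0,0],[0,0,0]]}'
python3 -m handwheel '{"gripper":[0.02,0.02,0.02,0.02,0.02,0.05,0.05,0.05],"linear":[[0,0,-0.015],[0,0,-0.03],[0,0,-0.036],[0,0,-0.039],[0,0,-0.039],[0,0,-0.039],[0,0,-0.039],[0,0,-0.039]],"turn":[[0,0,0],[0,0,0],[0,0,0],[0,0,0],[0,0,0],[0,0,0],[0,0,0],[0,0,0]]}'
```

```text
time: 7.73
tool_pos: [0.4737, 0.0051, 0.0367]
orientation: [3.141, 0.003, 2.845]
force: [-0.7, -0.2, -0.3]
finger_gap: 0.0267
gripper_force: 19.8
time: 8.4
tool_pos: [0.4727, 0.0035, -0.0029]
orientation: [3.141, 0.001, 2.841]
force: [-0.1, 0.4, -0.4]
finger_gap: 0.0499
gripper_force: 0.0
```

```bash
python3 -m handwheel '{"gripper":[0.05,0.05,0.08,0.08,0.08,0.08,0.08,0.08],"linear":[[0,0,0.03],[0,0,0.065],[-0.001,0.03,0.09],[-0.002,0.065,0.1],[-0.003,0.1,0.1],[-0.003,0.123,0.1],[-0.003,0.123,0.1],[-0.003,0.123,0.1]],"turn":[[0,0,0],[0,0,0],[0,0,0],[0,0,0],[0,0,0],[0,0,0],[0,0,0],[0,0,0]]}'
python3 - <<'E'
from h import *
c=get_calibration("wrist");p,d=capture("wrist");cv2.imwrite("pics/w5.png",p[:,:,::-1]);print(sense()["tool_pos"])
trays(p,c);rings(p,d,c)
E
```

```text
time: 9.07
tool_pos: [0.4694, 0.1278, 0.0971]
orientation: [3.142, 0.001, 2.845]
force: [-0.0, -0.5, 0.4]
finger_gap: 0.0799
gripper_force: 0.0
[0.46921924 0.12689946 0.09688528]
tray mm [469.1 -78.2] [35.2 89.2] 60.8
tray mm [459.2   6.2] [81.4 56.2] 87.0
tray mm [466.6 130.7] [79.  78.3] 0.2
ring mm [472.1   4.4] diam 35.7 px [100. 244.] z95 0.0352
ring mm [469.8 127.2] diam 59.7 px [249. 200.] z95 0.0355
```

View pics/w5.png

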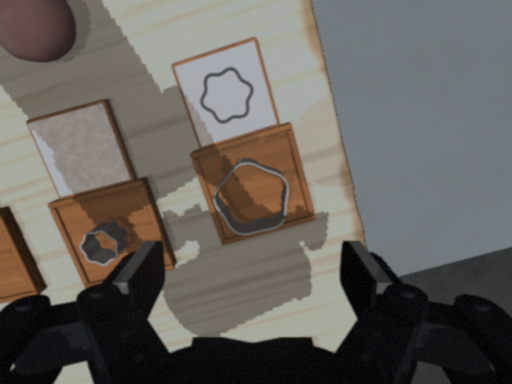

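```bash
python3 -m handwheel '{"gripper":[0.08,0.08,0.08,0.08,0.08,0.08,0.06,0.05],"linear":[[0.001,0,-0.03],[0.001,0,-0.06],[0.001,0,-0.08],[0.001,0,-0.093],[0.001,0,-0.1],[0.001,0,-0.103],[0.001,0,-0.103],[0.001,0,-0.103]],"turn":[[0,0,0],[0,0,0],[0,0,0],[0,0,0],[0,0,0],[0,0,0],[0,0,0],[0,0,0]]}' 20
python3 -m handwheel '{"gripper":[0.04,0.04,0.04,0.04,0.04,0.04,0.04,0.04],"linear":[[0,0,0],[0,0,0],[0,0,0],[0,0,0],[0,0,0.0],[0,0,0.01],[0,0,0.03],[0,0,0.06]],"turn":[[0,0,0],[0,0,0],[0,0,0],[0,0,0],[0,0,0],[0,0,0],[0,0,0],[0,0,0]]}'
```

```text
time: 9.78
tool_pos: [0.4712, 0.1266, -0.0054]
orientation: [3.141, 0.001, 2.841]
force: [-0.7, 0.4, -0.6]
finger_gap: 0.058
gripper_force: 0.0
time: 10.45
tool_pos: [0.467, 0.1263, 0.0521]
orientation: [-3.138, -0.006, 2.842]
force: [0.5, -0.3, -0.7]
finger_gap: 0.0524
gripper_force: 21.2
```

```bash
python3 -m handwheel '{"gripper":[0.04,0.04,0.04,0.04,0.04,0.04,0.04,0.04],"linear":[[-0.001,-0.03,0],[-0.003,-0.07,0],[-0.005,-0.11,0],[-0.006,-0.15,0],[-0.008,-0.19,0],[-0.009,-0.225,0],[-0.009,-0.245,0],[-0.009,-0.245,-0.01]],"turn":[[0,0,0],[0,0,0],[0,0,0],[0,0,0],[0,0,0],[0,0,0],[0,0,0],[0,0,0]]}'
python3 -m handwheel '{"gripper":[0.04,0.04,0.04,0.04,0.04,0.04,0.04,0.04],"linear":[[0,0,-0.02],[0,0,-0.035],[0,0,-0.043],[0,0,-0.047],[0,0,-0.049],[0,0,-0.049],[0,0,-0.049],[0,0,-0.049]],"turn":[[0,0,0],[0,0,0],[0,0,0],[0,0,0],[0,0,0],[0,0,0],[0,0,0],[0,0,0]]}'
python3 -m handwheel '{"gripper":[0.08,0.08,0.08,0.08,0.08,0.08,0.08,0.08],"linear":[[0,0,0],[0,0,0],[0,0,0],[0,0,0],[0,0,0.02],[0,0,0.05],[0,0,0.08],[0,0,0.1]],"turn":[[0,0,0],[0,0,0],[0,0,0],[0,0,0],[0,0,0],[0,0,0],[0,0,0],[0,0,0]]}'
python3 - <<'E'
from h import *
c=get_calibration("wrist");p,d=capture("wrist");cv2.imwrite("pics/w6.png",p[:,:,::-1]);print(sense()["tool_pos"])
trays(p,c);rings(p,d,c)
E
```

```text
time: 11.12
tool_pos: [0.4634, -0.1221, 0.0462]
orientation: [-3.141, 0.005, 2.838]
force: [0.5, 0.2, 1.3]
finger_gap: 0.0522
gripper_force: 21.2
time: 11.78
tool_pos: [0.4621, -0.1179, -0.0046]
orientation: [3.142, 0.001, 2.843]
force: [0.4, -1.1, 0.2]
finger_gap: 0.0528
gripper_force: 21.2
time: 12.45
tool_pos: [0.4624, -0.1185, 0.0974]
orientation: [-3.142, 0.003, 2.842]
force: [0.5, 0.0, 1.5]
finger_gap: 0.0799
gripper_force: 0.0
[ 0.46523289 -0.11934639  0.10120854]
tray mm [ 515.2 -207.7] [31.1 70.7] 68.0
tray mm [ 482.9 -248.6] [53.1 39.6] 78.0
tray mm [ 452.6 -117.8] [79.4 63.1] 86.1
tray mm [471.3   3.5] [82.  83.2] 87.1
ring mm [ 460.6 -116.8] diam 59.6 px [253. 195.] z95 0.0355
ring mm [472.2   1.3] diam 34.5 px [412. 164.] z95 0.0355
```

View pics/w6.png

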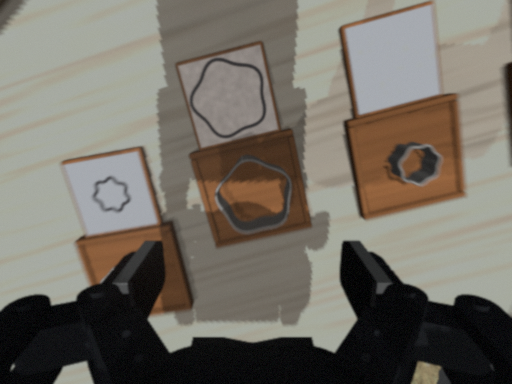

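```bash
python3 -m handwheel '{"gripper":[0.08,0.07,0.065,0.065,0.065,0.065,0.065,0.065],"linear":[[0.01,-0.03,0],[0.02,-0.06,0],[0.03,-0.09,0],[0.038,-0.11,0],[0.042,-0.117,0],[0.042,-0.117,0],[0.042,-0.117,0],[0.042,-0.117,0]],"turn":[[0,0,0],[0,0,0],[0,0,0],[0,0,0],[0,0,0],[0,0,0],[0,0,0],[0,0,0]]}'
python3 - <<'E'
from h import *
c=get_calibration("wrist");p,d=capture("wrist");cv2.imwrite("pics/w7.png",p[:,:,::-1]);print(sense()["tool_pos"])
trays(p,c);rings(p,d,c)
E
```

```text
time: 13.17
tool_pos: [0.5025, -0.2338, 0.0943]
orientation: [3.141, -0.002, 2.842]
force: [0.8, 1.3, 0.7]
finger_gap: 0.0651
gripper_force: 0.0
[ 0.50252963 -0.23372239  0.09438968]
tray mm [ 503.3 -236.4] [78.4 80.8] 82.8
tray mm [ 460.1 -119.8] [81.9 82.7] 86.1
tray mm [466.5 -37. ] [15.  89.2] 85.2
ring mm [ 503.  -237.7] diam 42.6 px [248. 203.] z95 0.0356
ring mm [ 460.7 -117.5] diam 61.0 px [398.  92.] z95 0.0356
```

View pics/w7.png

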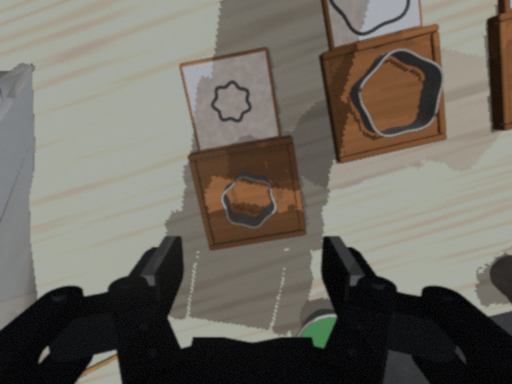

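```bash
python3 -m handwheel '{"gripper":[0.065,0.065,0.065,0.065,0.065,0.065,0.05,0.03],"linear":[[0,-0.003,-0.03],[0,-0.003,-0.06],[0,-0.003,-0.08],[0,-0.003,-0.091],[0,-0.003,-0.097],[0,-0.003,-0.099],[0,-0.003,-0.099],[0,-0.003,-0.099]],"turn":[[0,0,0],[0,0,0],[0,0,0],[0,0,0],[0,0,0],[0,0,0],[0,0,0],[0,0,0]]}' 20
python3 -m handwheel '{"gripper":[0.025,0.025,0.025,0.025,0.025,0.025,0.025,0.025],"linear":[[0,0,0],[0,0,0],[0,0,0],[0,0,0],[0,0,0.0],[0,0,0.01],[0,0,0.035],[0,0,0.07]],"turn":[[0,0,0],[0,0,0],[0,0,0],[0,0,0],[0,0,0],[0,0,0],[0,0,0],[0,0,0]]}'
```

```text
time: 13.88
tool_pos: [0.5045, -0.2385, -0.0028]
orientation: [-3.141, 0.002, 2.842]
force: [-0.2, -0.8, 0.3]
finger_gap: 0.0419
gripper_force: 0.0
time: 14.55
tool_pos: [0.5001, -0.2365, 0.0637]
orientation: [3.14, -0.008, 2.842]
force: [0.3, -0.3, 0.1]
finger_gap: 0.0372
gripper_force: 20.2
```

```bash
python3 -m handwheel '{"gripper":[0.025,0.025,0.025,0.025,0.025,0.025,0.025,0.025],"linear":[[-0.003,0.03,0],[-0.007,0.07,0],[-0.011,0.11,0],[-0.015,0.15,0],[-0.019,0.19,0],[-0.023,0.23,0],[-0.027,0.27,0],[-0.031,0.31,0]],"turn":[[0,0,0],[0,0,0],[0,0,0],[0,0,0],[0,0,0],[0,0,0],[0,0,0],[0,0,0]]}'
python3 -m handwheel '{"gripper":[0.025,0.025,0.025,0.025,0.025,0.025,0.025,0.025],"linear":[[-0.003,0.035,0],[-0.006,0.05,0],[-0.006,0.058,-0.01],[-0.006,0.058,-0.03],[-0.006,0.058,-0.05],[-0.006,0.058,-0.062],[-0.006,0.058,-0.067],[-0.006,0.058,-0.069]],"turn":[[0,0,0],[0,0,0],[0,0,0],[0,0,0],[0,0,0],[0,0,0],[0,0,0],[0,0,0]]}'
python3 -m handwheel '{"gripper":[0.025,0.025,0.025,0.065,0.065,0.065,0.065,0.065],"linear":[[0,0,0],[0,0,0],[0,0,0],[0,0,0],[0,0,0],[0,0,0],[0,0,0.02],[0,0,0.05]],"turn":[[0,0,0],[0,0,0],[0,0,0],[0,0,0],[0,0,0],[0,0,0],[0,0,0],[0,0,0]]}'
python3 -m handwheel '{"gripper":[0.055,0.055,0.055,0.055,0.055,0.055,0.055,0.055],"linear":[[0,0,0.03],[0,0,0.05],[0,0,0.05],[0,0,0.05],[0,0,0.05],[0,0,0.05],[0,0,0.05],[0,0,0.05]],"turn":[[0,0,0],[0,0,0],[0,0,0],[0,0,0],[0,0,0],[0,0,0],[0,0,0],[0,0,0]]}'
python3 - <<'E'
from h import *
c=get_calibration("wrist");p,d=capture("wrist");cv2.imwrite("pics/w8.png",p[:,:,::-1]);print(sense()["tool_pos"])
trays(p,c);rings(p,d,c)
E
```

```text
time: 15.22
tool_pos: [0.4717, 0.0735, 0.0666]
orientation: [3.141, 0.001, 2.841]
force: [1.3, 0.3, -0.1]
finger_gap: 0.0371
gripper_force: 20.2
time: 15.88
tool_pos: [0.4643, 0.1287, -0.0035]
orientation: [-3.138, -0.005, 2.841]
force: [-11.0, -2.6, 23.1]
finger_gap: 0.0373
gripper_force: 22.5
time: 16.55
tool_pos: [0.4628, 0.129, 0.0442]
orientation: [-3.138, -0.007, 2.842]
force: [-0.4, -0.8, 0.6]
finger_gap: 0.0649
gripper_force: 0.0
time: 17.22
tool_pos: [0.4653, 0.1297, 0.0955]
orientation: [-3.14, -0.002, 2.842]
force: [0.3, -0.4, -0.4]
finger_gap: 0.0548
gripper_force: 0.0
[0.46547461 0.12969906 0.09568093]
tray mm [469.4 -78. ] [35.2 89.8] 60.8
tray mm [471.7   6.5] [82.3 81.4] 87.5
tray mm [466.1 131. ] [78.6 79.5] 89.6
ring mm [471.7   4.4] diam 36.4 px [100. 253.] z95 0.0353
ring mm [464.5 129.4] diam 42.5 px [251. 197.] z95 0.0356
```

View pics/w8.png

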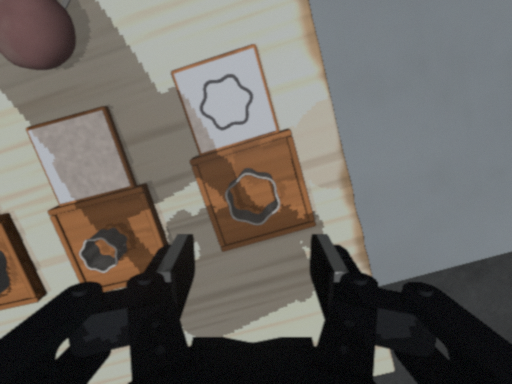

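```bash
python3 -m handwheel '{"gripper":[0.06,0.06,0.06,0.06,0.06,0.06,0.04,0.03],"linear":[[0,0,-0.03],[0,0,-0.06],[0,0,-0.08],[0,0,-0.091],[0,0,-0.096],[0,0,-0.098],[0,0,-0.098],[0,0,-0.098]],"turn":[[0,0,0],[0,0,0],[0,0,0],[0,0,0],[0,0,0],[0,0,0],[0,0,0],[0,0,0]]}' 20
python3 -m handwheel '{"gripper":[0.025,0.025,0.025,0.025,0.025,0.025,0.025,0.025],"linear":[[0,0,0],[0,0,0],[0,0,0],[0,0,0.003],[0.002,0.001,0.003],[0.002,0.001,0.003],[0.002,0.001,0.001],[0.002,0.001,0.001]],"turn":[[0,0,0],[0,0,0],[0,0,0],[0,0,0],[0,0,0],[0,0,0],[0,0,0],[0,0,0]]}'
python3 -m handwheel '{"gripper":[0.055,0.055,0.055,0.055,0.055,0.055,0.055,0.055],"linear":[[0,0,0],[0,0,0],[0,0,0],[0,0,0.02],[0,0,0.05],[0,0,0.08],[0,0,0.1],[0,0,0.1]],"turn":[[0,0,0],[0,0,0],[0,0,0],[0,0,0],[0,0,0],[0,0,0],[0,0,0],[0,0,0]]}'
python3 - <<'E'
from h import *
c=get_calibration("wrist");p,d=capture("wrist");print(sense()["tool_pos"])
trays(p,c);rings(p,d,c)
E
```

```text
time: 17.93
tool_pos: [0.4677, 0.1302, 0.0001]
orientation: [3.14, 0.002, 2.842]
force: [-1.8, 0.6, 11.2]
finger_gap: 0.0369
gripper_force: 20.8
time: 18.6
tool_pos: [0.4688, 0.131, 0.0002]
orientation: [3.141, 0.0, 2.842]
force: [0.0, 0.2, 3.4]
finger_gap: 0.0367
gripper_force: 20.4
time: 19.27
tool_pos: [0.4722, 0.1318, 0.1048]
orientation: [3.137, 0.008, 2.842]
force: [1.4, 0.6, 0.3]
finger_gap: 0.055
gripper_force: 0.0
[0.47066157 0.13142438 0.10249213]
tray mm [469.5 -78.3] [35.8 89.4] 60.4
tray mm [471.5   6.5] [81.9 80.7] 87.1
tray mm [467.5 130.9] [75.5 78.4] 0.0
ring mm [472.1   4.4] diam 36.0 px [ 96. 242.] z95 0.0353
ring mm [466.2 131.5] diam 41.9 px [246. 187.] z95 0.0357
```

```bash
python3 -m handwheel '{"gripper":[0.05,0.05,0.05,0.05,0.05,0.05,0.05,0.05],"linear":[[0.001,-0.03,0],[0.002,-0.07,0],[0.003,-0.11,0],[0.003,-0.128,0],[0.003,-0.128,-0.02],[0.003,-0.128,-0.05],[0.003,-0.128,-0.07],[0.003,-0.128,-0.07]],"turn":[[0,0,0],[0,0,0],[0,0,0],[0,0,0],[0,0,0],[0,0,0],[0,0,0],[0,0,0]]}' 20
python3 - <<'E'
from h import *
c=get_calibration("wrist");p,d=capture("wrist");print(sense()["tool_pos"])
rings(p,d,c)
E
```

```text
time: 19.98
tool_pos: [0.4652, 0.0028, 0.024]
orientation: [-3.139, -0.012, 2.841]
force: [-0.2, 1.6, -0.6]
finger_gap: 0.0501
gripper_force: 0.0
[0.4669625  0.00292282 0.02611236]
ring mm [ 461.6 -112.6] diam 64.7 px [ 42. 268.] z95 0.0351
ring mm [471.8   3.2] diam 33.2 px [254. 249.] z95 0.0354
ring mm [466.1 127.5] diam 44.6 px [480. 173.] z95 0.0353
```

```bash
python3 -m handwheel '{"gripper":[0.05,0.05,0.05,0.05,0.05,0.04,0.02,0.015],"linear":[[0,0,0],[0,0,-0.012],[0,0,-0.024],[0,0,-0.03],[0,0,-0.032],[0,0,-0.032],[0,0,-0.032],[0,0,-0.032]],"turn":[[0,0,0],[0,0,0],[0,0,0],[0,0,0],[0,0,0],[0,0,0],[0,0,0],[0,0,0]]}' 20
python3 -m handwheel '{"gripper":[0.015,0.015,0.015,0.015,0.015,0.015,0.015,0.015],"linear":[[0,0,0],[0,0,0],[0,0,0],[0,0,0],[0,0,0.0],[0,0,0.01],[0,0,0.035],[0,0,0.07]],"turn":[[0,0,0],[0,0,0],[0,0,0],[0,0,0],[0,0,0],[0,0,0],[0,0,0],[0,0,0]]}'
```

```text
time: 20.7
tool_pos: [0.4723, 0.0029, -0.0011]
orientation: [3.141, 0.002, 2.842]
force: [-0.5, 0.7, -0.9]
finger_gap: 0.0268
gripper_force: 19.7
time: 21.37
tool_pos: [0.4676, 0.003, 0.0659]
orientation: [-3.14, -0.008, 2.842]
force: [-0.1, -0.6, -0.7]
finger_gap: 0.0264
gripper_force: 19.8
```

```bash
python3 -m handwheel '{"gripper":[0.015,0.015,0.015,0.015,0.015,0.015,0.015,0.015],"linear":[[0.004,-0.03,0],[0.009,-0.07,0],[0.014,-0.11,0],[0.019,-0.15,0],[0.024,-0.19,0],[0.029,-0.225,0],[0.031,-0.24,0],[0.031,-0.24,0]],"turn":[[0,0,0],[0,0,0],[0,0,0],[0,0,0],[0,0,0],[0,0,0],[0,0,0],[0,0,0]]}'
python3 -m handwheel '{"gripper":[0.015,0.015,0.015,0.015,0.015,0.015,0.015,0.015],"linear":[[0,0,0],[0,0,-0.025],[0,0,-0.045],[0,0,-0.06],[0,0,-0.066],[0,0,-0.069],[0,0,-0.0695],[0,0,-0.0695]],"turn":[[0,0,0],[0,0,0],[0,0,0],[0,0,0],[0,0,0],[0,0,0],[0,0,0],[0,0,0]]}'
python3 -m handwheel '{"gripper":[0.015,0.05,0.05,0.05,0.05,0.05,0.05,0.05],"linear":[[0,0,0],[0,0,0],[0,0,0],[0,0,0],[0,0,0.02],[0,0,0.05],[0,0,0.08],[0,0,0.1]],"turn":[[0,0,0],[0,0,0],[0,0,0],[0,0,0],[0,0,0],[0,0,0],[0,0,0],[0,0,0]]}'
python3 -m handwheel '{"gripper":[0.05,0.05,0.05,0.05,0.05,0.05,0.05,0.05],"linear":[[0,0,0.01],[0,0,0.02],[0,0,0.02],[0,0,0.02],[0,0,0.02],[0,0,0.02],[0,0,0.02],[0,0,0.02]],"turn":[[0,0,0],[0,0,0],[0,0,0],[0,0,0],[0,0,0],[0,0,0],[0,0,0],[0,0,0]]}'
python3 - <<'E'
from h import *
c=get_calibration("wrist");p,d=capture("wrist");cv2.imwrite("pics/w9.png",p[:,:,::-1]);print(sense()["tool_pos"])
trays(p,c);rings(p,d,c)
q,_=capture("side");cv2.imwrite("pics/side9.png",q[:,:,::-1])
E
```

```text
time: 22.03
tool_pos: [0.5029, -0.2406, 0.0685]
orientation: [-3.141, 0.001, 2.838]
force: [0.4, -0.0, 0.2]
finger_gap: 0.0264
gripper_force: 19.8
time: 22.7
tool_pos: [0.5023, -0.2356, -0.001]
orientation: [3.141, -0.0, 2.843]
force: [0.2, -0.3, -0.1]
finger_gap: 0.0266
gripper_force: 19.9
time: 23.37
tool_pos: [0.5034, -0.2377, 0.1011]
orientation: [-3.141, 0.003, 2.842]
force: [0.7, -1.2, 0.8]
finger_gap: 0.0504
gripper_force: 0.0
time: 24.03
tool_pos: [0.5017, -0.2368, 0.1172]
orientation: [3.141, -0.002, 2.842]
force: [0.1, 0.7, -0.7]
finger_gap: 0.0498
gripper_force: 0.0
[ 0.50186477 -0.23687506  0.11749475]
tray mm [ 503.  -236.9] [79.1 81. ] 83.1
tray mm [ 460.3 -119.9] [81.7 82.1] 86.1
tray mm [469.4 -29.8] [29.2 83.6] 85.2
ring mm [ 503.1 -236.3] diam 31.5 px [252. 194.] z95 0.0356
ring mm [ 460.5 -117.2] diam 60.3 px [389.  93.] z95 0.0356
```

View pics/w9.png

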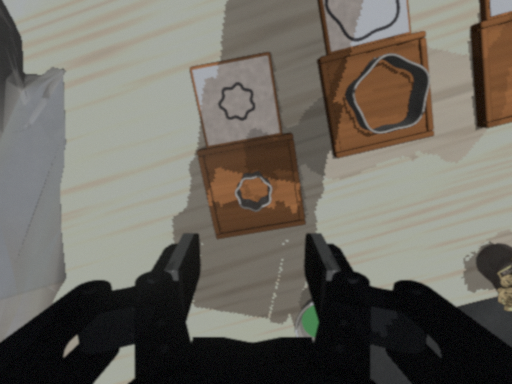

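View pics/side9.png

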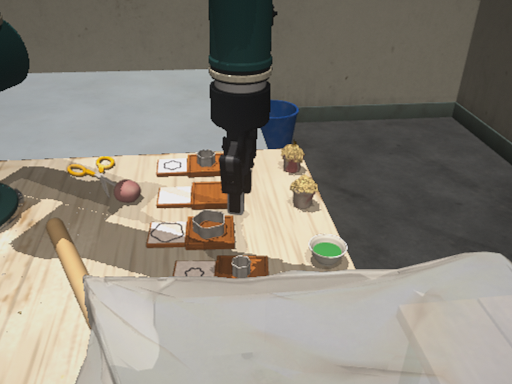

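All three cutters sit upright and centred in their own trays: medium at side pixel (207,157), large at (210,222), small at (241,265). The blank tray is empty, and the pots and cup are where they were.

```bash
python3 -c "
from bench import *
print(finish_job())"
```

```text
the job is handed in; nothing more can be done
None
```

The job is handed in: each cutter is in its matching tray, rolled edge up and about 1–3 mm at most from the pocket's centre by camera; the blank tray is empty, the pots and cup were not moved, and it took about 24 s of robot time.

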